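Reload the build rack in reverse order

ROBOT

A 7-joint arm with a two-finger parallel gripper is mounted at the origin on the work surface. World frame = base frame: x ahead of the robot, y to its left, z up, the work surface at z = 0. Lengths are in mm, angles in rad, forces in N, time in s.
With the tool pointing down it reaches from about 400 to 850 mm from the base axis. Payload 4.5 kg.
Tool frame: the origin (TCP) lies midway between the tips of the shut fingers; the grasp point (between the pads) lies 19 mm behind it; z points along the fingers, y is the line along which they close (so a half turn about z gives the same grasp; the last joint's range is limited). The gripper opens to 88 mm and grips with 3 to 60 N. Pads are 18 mm wide; open, the fingers measure 123 mm over their backs; the gripper's body (75 mm by 187 mm) begins 45 mm behind the grasp point.
Start: joints at [1.253, 0.689, -0.195, 1.565, 0.157, 0.902, -0.215], TCP at [215.397, -586.735, 238.743] pointing down, gripper open.
Joint ranges: [-3.01, 3.01], [-0.46, 2.08], [-1.47, 1.51], [0.13, 2.56], [-1, 4.14], [0.04, 2.09], [-2.66, 2.66]. Speed limits (rad/s): [2.57, 2.57, 3.14, 3.14, 3.14, 3.14, 3.14].

INTERFACE

Orientations are given as a unit quaternion [w, x, y, z].
In Python, from bench import robot gives the robot as it stands. The module is installed in compiled form; this text tells all that it offers.
- The arm moves only by the shell command python3 -m crank 'ROWS' [FORCE]. ROWS is JSON, a list of rows, each a list of 5 numbers: the opening, from 0 (shut) to 1 (fully open), then the shift along the tool's x, y, z in m, then the turn about the tool's z in rad. In form: [[grip, x, y, z, roll], ...]. A call has 1 to 8 rows; each row shifts and turns the commanded pose from where the row before left it, along the tool's axes as they then stand; what a row does not reach is not made up. A row lasts 1/8 s, in which the tool goes at most 62.5 mm and 10.7 degrees, less where a joint would pass 70% of its speed; a pose out of reach is approached as far as the arm can. A call with a gripper value outside its range is refused whole. The fingers move at their own pace and stop on an object; FORCE is the grip in N (left out, the last holds). Time passes only in rows, so rows that do not move let the fingers close. It gives the time, the measured TCP pose, the force, the opening and the grip force at its end, in the units of the state.
- robot.get_state(): the state, without advancing time (a new reading comes with each control period).
- robot.camera(name): name is "side" or "top" or "wrist"; returns a dict with "image" (384x512x3 uint8, red, green, blue), "fovy" (degrees; the focal length in pixels is half the picture's height over the tangent of half this angle, whatever the lens; pixels are square), "cx", "cy" (the principal point, pixels), "T" (4x4, takes a point from camera to world coordinates); the wrist camera has in their place "T_tool_cam" (4x4, takes a point from camera to tool coordinates, whose origin is the TCP and whose axes are the flange's). Camera axes: x right, y up, looking along -z (the intrinsics and any distortion apply to the point x, -y, -z); pixel columns grow to the right and rows downward; lengths in mm; the calibration is good to about 2 mm. A picture is of the moment at which its call begins: read the wrist's pose just before it. There is no depth.
- robot.job_done(): hands the job in; it is judged then, once.
The state is a dict: "clock": time; "joint_pos": joint angles; "qd": joint speeds; "joint_efforts": joint torques, N m; "tool_pos": TCP position; "ee_rot": TCP orientation; "wrist_force": force on the tool from outside, world axes, zero at the start; "torque": the same for the moment, N m; "width": opening from 0.0 (shut) to 1.0 (fully open); "gripper_force": force on a finger pad.
Only numpy, scipy, OpenCV 4.12 (cv2) and the standard library are available. Lean on these libraries where they do the work, as an engineer would, in place of code of your own. Each camera call takes 0.05 s, during which the arm holds its last target. There are 200 camera calls.

TASK

Move the four rail devices from the blue pockets of the kitting rack into the four bays of the build rack in reverse order: seen from the robot, the device at the left end of the kitting rack goes into the right-end bay of the build rack, the next one into the bay beside it, and so on. Keep them upright and set each down gently, without dropping it, so that it stands flat on the floor of its own bay with its long side square to the row.

Things in the scene. Friction and masses are not known exactly. Their poses are not given: they have to be found in the camera images.
- breaker: two-pole circuit breaker, white, 36 mm wide (y), 68 high plus one wide black toggle bar 11 high on top, 0.24 kg. Loose, upright. Lower block 85 long (x), 40 high; on it a centred nose 45 long (x), full width: grip it across its 45, along x, fingertips just above the block's shoulders. Origin: centre of underside; x along the 85 length, z up; a half turn makes no difference
- timer: time relay, grey, slimmest: 26 mm wide (y), 68 high plus one round white dial 8 high on top, 0.1 kg. Loose, upright. Lower block 85 long (x), 40 high; on it a centred nose 45 long (x), full width: grip it across its 45, along x, fingertips just above the block's shoulders. Origin: centre of underside; x along the 85 length, z up; a half turn makes no difference
- outlet: rail-mount mains outlet, white, 44 mm wide (y), 68 high, round dark socket face on top, 0.13 kg. Loose, upright. Lower block 85 long (x), 40 high; on it a centred nose 45 long (x), full width: grip it across its 45, along x, fingertips just above the block's shoulders. Origin: centre of underside; x along the 85 length, z up; a half turn makes no difference
- contactor: contactor, black, tallest: 44 mm wide (y), 76 high plus small grey plunger 5 high and brass screws on top, 0.34 kg. Loose, upright. Lower block 85 long (x), 40 high; on it a centred nose 45 long (x), full width: grip it across its 45, along x, fingertips just above the block's shoulders. Origin: centre of underside; x along the 85 length, z up; a half turn makes no difference
- kit_rack: kitting rack, fixed: aluminium board 125 (x) x 270 (y) x 12 mm with four blue open pockets in a row along y, centres at y = +96, +32, -32, -96 mm. Origin: centre of the board's underside; y along the row to the robot's left (turned up to 0.4 rad), z up. Stands left or right of the build rack
- build_rack: build rack, fixed, empty: plywood board 125 (x) x 270 (y) x 12 mm, four grey open bays in a row, centres x = 0, y = +96, +32, -32, -96 mm. Bay inside 101 (x) x 60 (y); floor 15, wall tops 30 above the origin (centre of underside). y to the robot's left (turned up to 0.4 rad), z up. Any device fits any bay, its 85 length along x
- bay_breaker: blue pocket of the kitting rack where the breaker stands at the start; fixed, so it marks that starting place. All four alike: 105 (x) x 64 (y) x 18 mm, inside 101 x 60, floor 3 thick. Origin: centre of its underside, 12 mm above the bench; axes as the kitting rack's
- bay_timer: blue pocket of the kitting rack where the timer stands at the start; fixed, so it marks that starting place. All four alike: 105 (x) x 64 (y) x 18 mm, inside 101 x 60, floor 3 thick. Origin: centre of its underside, 12 mm above the bench; axes as the kitting rack's
- bay_outlet: blue pocket of the kitting rack where the outlet stands at the start; fixed, so it marks that starting place. All four alike: 105 (x) x 64 (y) x 18 mm, inside 101 x 60, floor 3 thick. Origin: centre of its underside, 12 mm above the bench; axes as the kitting rack's
- bay_contactor: blue pocket of the kitting rack where the contactor stands at the start; fixed, so it marks that starting place. All four alike: 105 (x) x 64 (y) x 18 mm, inside 101 x 60, floor 3 thick. Origin: centre of its underside, 12 mm above the bench; axes as the kitting rack's
Things that resemble listed ones, but are neither listed nor needed, are in the scene too. Leave any green look-alike of the timer alone.

How it is judged:
By the outcome, as a careful person would: the job done as asked, in the order asked, and still so for the second after the job is handed in, with the robot touching nothing.
It also fails if it takes over 112 s, if anything falls off the work surface, if the arm or the gripper's body presses on something with over 40 N, if the wrist force passes 120 N, or if a joint passes its speed limit or range.

## Working session

There is one attempt and no reset: what is moved stays moved. The work goes in short steps, Python scripts to look and compute and a shell command to move; the robot and the scene stay as the last step left them, time stands still between calls to the robot, and variables do not carry over. Pictures are saved under pics/ and viewed, at most 14 in all, crops included, and the job is handed in when it is done.

```bash
mkdir -p pics; cat > h.py <<'E'
import numpy as np, cv2
from bench import robot
def cam(n):
    c=robot.camera(n); return c
def save(c,f): cv2.imwrite('pics/'+f,c['image'][:,:,::-1])
E
python3 - <<'E'
from h import *
s=robot.get_state(); print({k:np.round(v,3) for k,v in s.items()})
a=[]
for n in('top','side','wrist'):
    c=cam(n); save(c,n+'0.png'); a.append(c['image'])
    print(n,{k:(np.round(v,4).tolist() if k!='image' else v.shape) for k,v in c.items()})
E
```

```text
{'clock': np.float64(0.0), 'joint_pos': array([ 1.253,  0.69 , -0.195,  1.566,  0.157,  0.903, -0.215]), 'qd': array([-0.002, -0.   , -0.001, -0.   , -0.002, -0.   , -0.001]), 'joint_efforts': array([ 0.0000e+00, -5.2756e+01, -1.2670e+00, -1.5343e+01, -5.3000e-02,
        6.0000e-03,  0.0000e+00]), 'tool_pos': array([ 215.108, -586.134,  237.907]), 'ee_rot': array([-0.001,  0.985,  0.175, -0.   ]), 'wrist_force': array([-0.408, -0.826,  0.108]), 'torque': array([ 0.008, -0.025,  0.003]), 'gripper_force': np.float64(0.0), 'width': np.float64(1.001)}
top {'image': (384, 512, 3), 'fovy': 49.9313, 'cx': 257.3033, 'cy': 191.0144, 'T': [[-0.0677, 0.9738, -0.2169, 445.4189], [-0.9977, -0.0651, 0.0191, 5.3673], [0.0045, 0.2177, 0.976, 981.4304], [0.0, 0.0, 0.0, 1.0]]}
side {'image': (384, 512, 3), 'fovy': 50.0542, 'cx': 250.5764, 'cy': 195.9433, 'T': [[-0.9129, 0.2816, -0.2956, 351.6776], [-0.4078, -0.6639, 0.6269, 620.7766], [-0.0197, 0.6928, 0.7209, 774.2837], [0.0, 0.0, 0.0, 1.0]]}
wrist {'image': (384, 512, 3), 'fovy': 67.4323, 'cx': 260.2233, 'cy': 193.0751, 'T_tool_cam': [[-0.0, 0.9651, 0.2619, 68.8375], [1.0, 0.0, -0.0, -0.711], [-0.0001, 0.2619, -0.9651, -145.8118], [0.0, 0.0, 0.0, 1.0]]}
```

View pics/top0.png

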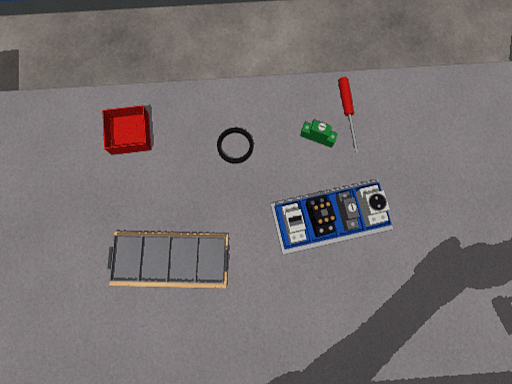

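View pics/side0.png

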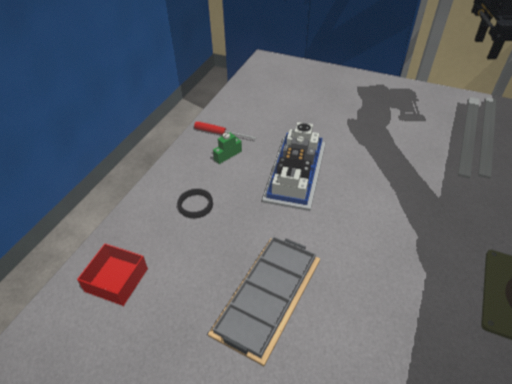

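Seen: the kitting rack is at about (332,216) in the top view. From left to right it holds the breaker (295,222), contactor (322,214), timer (349,208) and outlet (376,203). The empty build rack is at (170,260).
Look-alikes for the timer: the grey relay with a white dial at (349,208), which I choose, and the green one at (320,132), which I leave alone. The white breaker and outlet differ by toggle bar and round socket. The red box (127,130), ring (236,145) and screwdriver (347,105) are clutter.

```bash
cat >> h.py <<'E'
def pose(s):
    from scipy.spatial.transform import Rotation as R
    T=np.eye(4); T[:3,:3]=R.from_quat(s['ee_rot'],scalar_first=True).as_matrix(); T[:3,3]=s['tool_pos']; return T
def ray(c,uv,T=None):
    T=c['T'] if T is None else T
    f=192/np.tan(np.radians(c['fovy'])/2)
    uv=np.atleast_2d(uv).astype(float)
    d=np.c_[(uv[:,0]-c['cx'])/f,-(uv[:,1]-c['cy'])/f,-np.ones(len(uv))]@T[:3,:3].T
    return T[:3,3],d
def onz(c,uv,z,T=None):
    o,d=ray(c,uv,T); return o+d*((z-o[2])/d[:,2])[:,None]
def tri(r1,r2):
    out=[]
    for a,b in zip(r1[1],r2[1]):
        t=np.linalg.lstsq(np.c_[a,-b],r2[0]-r1[0],rcond=None)[0]
        p,q=r1[0]+a*t[0],r2[0]+b*t[1]; out.append(np.r_[(p+q)/2,np.linalg.norm(p-q)])
    return np.array(out)
E
python3 - <<'E'
from h import *
im={}
for n in('top','side'):
    c=cam(n); im[n]=c
    h=cv2.cvtColor(c['image'],cv2.COLOR_RGB2HSV)
    m=cv2.inRange(h,(105,120,50),(125,255,255))
    if n=='side': m[:,:250]=0; m[:120]=0
    else: m[:150]=0
    p=cv2.findNonZero(m); q=cv2.boxPoints(cv2.minAreaRect(cv2.convexHull(p)))
    ap=cv2.approxPolyDP(cv2.convexHull(p),5,True)[:,0]
    print(n,'blue',len(p),ap.tolist(),np.round(onz(c,ap,30)[:,:2]).tolist())
    if n=='top':r=cv2.minAreaRect(onz(c,p[:,0],30)[:,:2].astype(np.float32)); print(r)
    w=cv2.inRange(h,(8,70,90),(25,255,255)); 
    if n=='side': w[:230]=0;w[:,:200]=0;w[:,330:]=0
    else: w[:220]=0;w[300:]=0;w[:,:95]=0;w[:,250:]=0
    p=cv2.findNonZero(w)
    ap=cv2.approxPolyDP(cv2.convexHull(p),5,True)[:,0]
    print(n,'wood',len(p),ap.tolist(),np.round(onz(c,ap,12)[:,:2]).tolist())
    if n=='top':print(cv2.minAreaRect(onz(c,p[:,0],12)[:,:2].astype(np.float32)))
a=cv2.resize(im['top']['image'][165:305,95:405],(800,361),interpolation=2)
cv2.imwrite('pics/crop1.png',a[:,:,::-1])
E
```

```text
top blue 1697 [[391, 224], [285, 248], [275, 205], [378, 182]] [[558.0, -318.0], [519.0, -68.0], [621.0, -52.0], [660.0, -301.0]]
((588.9976806640625, -184.0785675048828), (105.17011260986328, 256.7065734863281), 8.922906875610352)
top wood 1001 [[228, 235], [226, 287], [109, 285], [115, 231]] [[560.0, 62.0], [441.0, 73.0], [464.0, 340.0], [587.0, 327.0]]
((513.38330078125, 201.20477294921875), (268.8594055175781, 125.69013214111328), 84.9303207397461)
side blue 326 [[320, 139], [306, 202], [268, 196], [284, 143]] [[565.0, -312.0], [522.0, -61.0], [617.0, -43.0], [654.0, -255.0]]
side wood 899 [[319, 259], [263, 365], [208, 334], [261, 252]] [[444.0, 77.0], [467.0, 343.0], [588.0, 331.0], [570.0, 110.0]]
```

View pics/crop1.png

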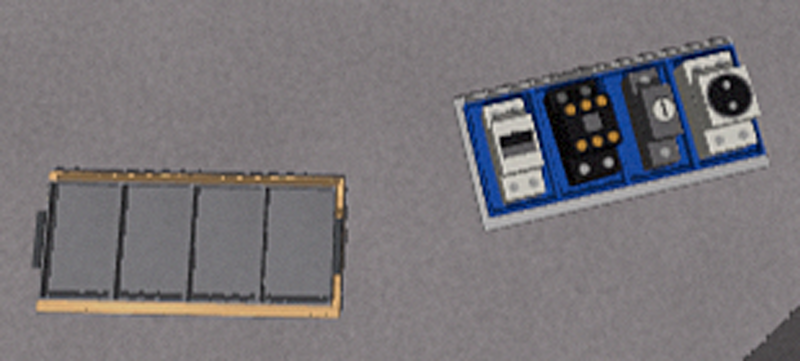

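The crop confirms it. Left to right it shows the breaker with its black toggle (517,143), the black contactor (585,125), the grey timer with a white dial (663,108) and the outlet with its round socket (730,95). The kit rack is turned by about +0.156 rad and the build rack by about −0.087 rad. Next I move over the kit rack to look closely.

```bash
cat >> h.py <<'E'
def to(x,y,z,yaw):
    "remaining move in tool axes: shift (mm) and roll to tool-x heading yaw"
    s=robot.get_state(); T=pose(s); d=T[:3,:3].T@(np.array([x,y,z])-T[:3,3])
    a=np.arctan2(T[1,0],T[0,0]); r=-((yaw-a+np.pi)%(2*np.pi)-np.pi)
    print('t',round(float(s['clock']),2),'at',np.round(T[:3,3],1),'head',round(a,4),'shift',np.round(d,1),'roll',round(r,4),'w',round(float(s['width']),3),'F',np.round(s['wrist_force'],1))
def wrist(f=None):
    T=pose(robot.get_state()); c=robot.camera('wrist'); c['T']=T@c['T_tool_cam']
    if f: save(c,f)
    return c
E
python3 -m crank '[[1,0.035,-0.0177,0,0],[1,0.035,-0.0177,0,0],[1,0.035,-0.0177,0,0],[1,0.035,-0.0177,0,0],[1,0.035,-0.0177,0,0],[1,0.035,-0.0177,0,0],[1,0.035,-0.0177,0,0],[1,0.035,-0.0177,0,0]]'
python3 -m crank '[[1,0.035,-0.0177,0,0],[1,0.035,-0.0177,0,0],[1,0.035,-0.0177,0,0],[1,0.035,-0.0177,0,0],[1,0.035,-0.0177,0,0],[1,0.035,-0.0177,0,0]]'
python3 -m crank '[[1,0,0,0,-0.172],[1,0,0,0,-0.172],[1,0,0,0,-0.172],[1,0,0,0,-0.172],[1,0,0,0,-0.172],[1,0,0,0,-0.172],[1,0,0,0,-0.172],[1,0,0,0,-0.171]]'
python3 -c "
from h import *
to(589,-184,240,1.727)"
```

```text
clock: 1.25
tool_pos: [430.2, -356.3, 238.7]
ee_rot: [0.0, 0.985, 0.175, 0.0]
wrist_force: [-0.8, -0.7, 0.8]
width: 1.0
gripper_force: 0.0
clock: 2.0
tool_pos: [590.7, -184.2, 238.7]
ee_rot: [0.0, 0.985, 0.175, -0.0]
wrist_force: [0.1, -0.8, -0.4]
width: 0.999
gripper_force: 0.0
clock: 3.0
tool_pos: [589.8, -185.4, 238.6]
ee_rot: [-0.0, 0.648, 0.762, -0.0]
wrist_force: [-0.9, 0.1, 0.4]
width: 1.001
gripper_force: 0.0
t 3.0 at [ 589.8 -185.4  238.6] head 1.7323 shift [ 1.5 -0.6 -1.4] roll 0.0053 w 1.001 F [-0.9  0.1  0.4]
```

```bash
python3 - <<'E'
from h import *
import pickle
pickle.dump(wrist('wA.png'),open('A.pkl','wb'))
E
python3 -m crank '[[1,-0.04,0,0,0],[1,-0.04,0,0,0],[1,0,0,0,0],[1,0,0,0,0]]'
python3 - <<'E'
from h import *
import pickle
pickle.dump(wrist('wB.png'),open('B.pkl','wb'))
a=cv2.imread('pics/wA.png');b=cv2.imread('pics/wB.png')
g=np.vstack([a[40:340,:],b[40:340,:]]); cv2.imwrite('pics/AB.png',g)
E
```

```text
clock: 3.55
tool_pos: [602.3, -263.3, 238.5]
ee_rot: [-0.001, 0.65, 0.76, 0.0]
wrist_force: [0.1, 0.3, 0.3]
width: 1.0
gripper_force: 0.0
```

View pics/AB.png

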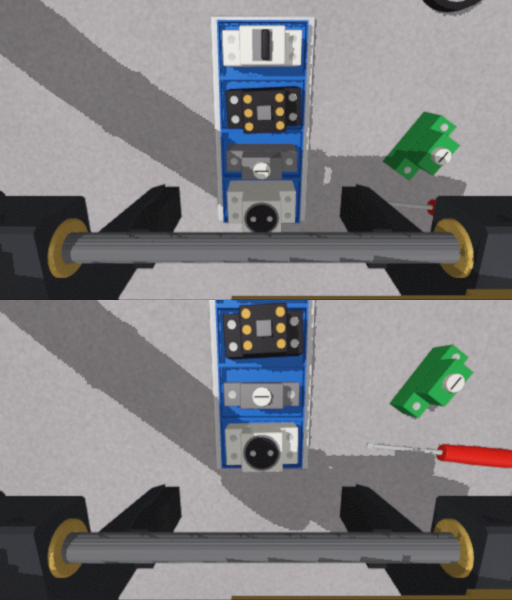

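Frame A (top half) shows the breaker toggle at (265,84), contactor plunger (264,152), timer dial (262,211) and socket (261,257) in full-image pixels. Frame B shows the last three, with the contactor slightly turned. Next I get exact centroids and enlarge the crops to read each device's yaw.

```bash
cat >> h.py <<'E'
def blob(img,uv,cond,r=22):
    "centroid of masked component nearest to uv"
    u,v=uv; x0,y0=max(u-r,0),max(v-r,0)
    p=img[y0:v+r,x0:u+r]; g=cv2.cvtColor(p,cv2.COLOR_RGB2HSV)
    m=cv2.inRange(g,*cond); n,l,st,ce=cv2.connectedComponentsWithStats(m)
    k=[i for i in range(1,n) if st[i,4]>=12]
    if not k: return None
    i=min(k,key=lambda i:np.hypot(*(ce[i]+[x0,y0]-uv))); return np.r_[ce[i]+[x0,y0],st[i,4]]
E
python3 - <<'E'
from h import *
import pickle
A=pickle.load(open('A.pkl','rb'));B=pickle.load(open('B.pkl','rb'))
dark=((0,0,0),(180,255,75)); white=((0,0,185),(180,40,255)); grey=((0,0,85),(180,60,200))
for n,a,b,c,r in[('plunger',(264,152),(264,70),grey,11),('dial',(262,211),(262,137),white,14),('socket',(261,257),(262,193),dark,24)]:
    p=blob(A['image'],a,c,r);q=blob(B['image'],b,c,r);print(n,np.round(p,1),np.round(q,1),np.round(tri(ray(A,p[:2]),ray(B,q[:2])),1))
p=blob(A['image'],(265,84),dark,20); print('toggle',p,onz(A,p[:2],94))
a=cv2.resize(A['image'][55:270,205:325],None,fx=2.75,fy=2.75,interpolation=2)
b=cv2.resize(B['image'][38:220,205:325],None,fx=3.2,fy=3.2,interpolation=2)
g=np.zeros((600,330+384,3),np.uint8);g[:a.shape[0],:330]=a;g[:b.shape[0],330:]=b
cv2.imwrite('pics/AB2.png',g[:,:,::-1])
E
```

```text
plunger [263.6 152.2 201. ] [263.1  67.7 253. ] [[ 5.895e+02 -1.531e+02  9.470e+01  2.000e-01]]
dial [264.  213.6  20. ] [261.1 136.3 243. ] [[ 598.7 -214.6  103.     2.9]]
socket [261.1 260.3 808. ] [261.1 192.8 805. ] [[ 6.066e+02 -2.734e+02  9.220e+01  3.000e-01]]
toggle [265.47033898  84.49576271 236.        ] [[580.84432493 -89.58809593  94.        ]]
```

View pics/AB2.png

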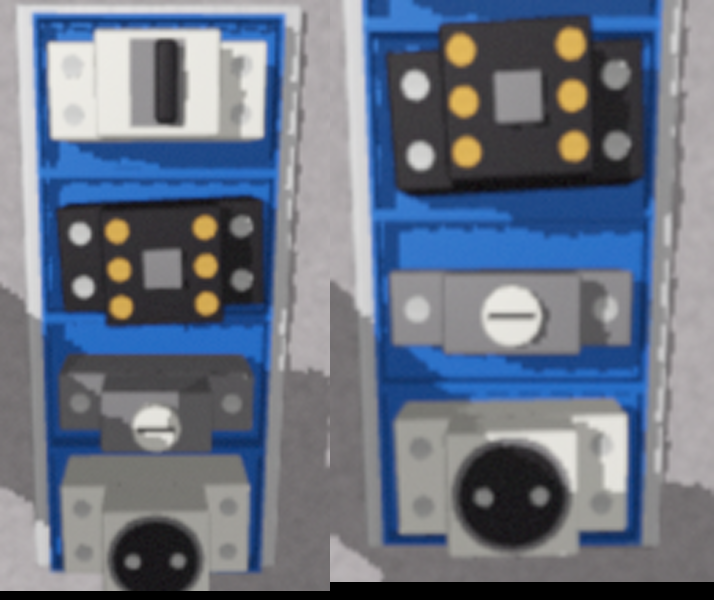

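The enlarged crops show the breaker, timer and outlet square to the pockets. The contactor is turned about 0.055 rad counter-clockwise, from its screws at (417,120) and (615,109). The dial was shadowed in A, so I take its A pixel (261.4,210.6) by hand. I then cross-check heights with the top camera, including the toggle.

```bash
python3 - <<'E'
from h import *
import pickle
A=pickle.load(open('A.pkl','rb'));B=pickle.load(open('B.pkl','rb'))
t=cv2.imread('pics/top0.png')[:,:,::-1].copy(); C=robot.camera('top')
dark=((0,0,0),(180,255,60)); white=((0,0,185),(180,40,255)); grey=((0,0,70),(180,60,200))
print('dial AB',np.round(tri(ray(A,(261.4,210.6)),ray(B,(261.4,136.5))),1))
for n,a,W,w,c,r in[('toggle',(295,220),A,(265.5,84.5),dark,8),('plunger',(325,212),B,(263.1,67.7),grey,5),('dial',(352,207),B,(261.3,136.5),white,7),('socket',(377,202),B,(261.1,192.8),dark,12)]:
    p=blob(t,a,c,r)
    if p is None: print(n,None); p=a
    print(n,np.round(p,1),np.round(tri(ray(C,p[:2]),ray(W,w)),1),'topcam z',np.round(onz(C,p[:2],85)[0,:2]))
for n,w,z in[('socket',(261.1,192.8),83),('dial',(261.3,136.5),91),('plunger',(263.1,67.7),96)]: print(n,np.round(onz(B,w,z),1))
# blue pocket row in B and A on rim z=30
for X in(A,B):
    m=cv2.inRange(cv2.cvtColor(X['image'],cv2.COLOR_RGB2HSV),(100,150,60),(125,255,255)); m[:,:200]=0;m[:,330:]=0;m[265:]=0
    p=cv2.findNonZero(m)[:,0]; q=onz(X,p,30)[:,:2].astype(np.float32); print('blue',np.round(cv2.boxPoints(cv2.minAreaRect(q))).tolist(),cv2.minAreaRect(q))
E
```

```text
dial AB [[ 5.977e+02 -2.160e+02  8.970e+01  1.000e-01]]
toggle [294.6 218.5  52. ] [[579.6 -89.2  80.2   3.2]] topcam z [578. -90.]
plunger [324.2 211.9  38. ] [[ 587.9 -153.8   94.     3.4]] topcam z [ 588. -156.]
dial [354.  206.7  13. ] [[ 595.  -217.4   99.4    6.4]] topcam z [ 595. -223.]
socket [377.2 201.5 184. ] [[ 607.6 -282.6   61.     1.7]] topcam z [ 603. -276.]
socket [[ 606.9 -275.9   83. ]]
dial [[ 597.6 -216.    91. ]]
plunger [[ 589.4 -153.2   96. ]]
blue [[523.0, -67.0], [561.0, -317.0], [663.0, -301.0], [625.0, -51.0]] ((593.0380249023438, -183.7420196533203), (103.21730041503906, 252.93682861328125), 8.767889022827148)
blue [[525.0, -85.0], [562.0, -317.0], [664.0, -301.0], [627.0, -69.0]] ((594.4633178710938, -192.83050537109375), (103.42326354980469, 234.71145629882812), 8.91324520111084)
```

Heights agree with the text: plunger 94.7 against 96, dial 89.7 against 91. Each device sits within a few mm of its pocket centre. Starting with the breaker.

```bash
python3 -c "
from h import *
to(580.8,-89.6,200,1.725)"
```

```text
t 3.65 at [ 602.6 -262.4  238.9] head 1.7284 shift [174.    5.6  39. ] roll 0.0034 w 1.004 F [-0.7 -0.4 -0.4]
```

```bash
python3 -m crank '[[1,0.0435,0.0014,0.01,0],[1,0.0435,0.0014,0.01,0],[1,0.0435,0.0014,0.01,0],[1,0.0435,0.0014,0.009,0],[1,0,0,0.045,0],[1,0,0,0.045,0],[1,0,0,0,0]]'
python3 -c "
from h import *
to(580.8,-89.6,60,1.725)
c=wrist('w2.png'); 
cv2.imwrite('pics/w2.png',c['image'][:,:,::-1])"
```

```text
clock: 4.53
tool_pos: [578.3, -90.2, 107.4]
ee_rot: [-0.003, 0.649, 0.761, -0.002]
wrist_force: [-0.2, -0.1, 0.2]
width: 0.999
gripper_force: 0.0
t 4.53 at [578.3 -90.2 107.4] head 1.7289 shift [ 0.2  2.8 47.4] roll 0.0039 w 0.999 F [-0.2 -0.1  0.2]
```

View pics/w2.png

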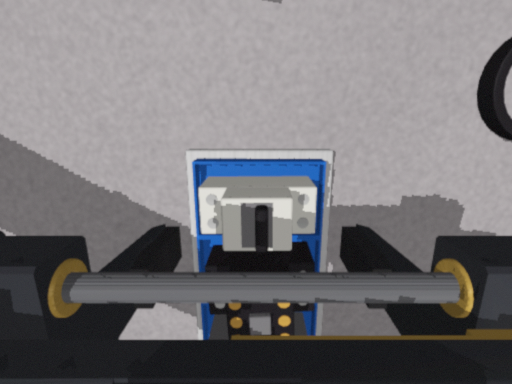

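The fingers (180 and 340) straddle the breaker's nose (222–292), and the face centre at (257,223) suggests a +2 mm shift in tool x. Descend and grip.

```bash
python3 -m crank '[[1,0.002,0.001,0.02,0],[1,0,0.001,0.017,0],[1,0,0,0.010,0],[1,0,0,0,0],[0,0,0,0,0],[0,0,0,0,0],[0,0,0,0,0],[0,0,0,0,0]]' 30
python3 -m crank '[[0,0,0,0,0],[0,0,0,0,0]]' 30
python3 -c "
from h import *
to(580,-89,200,1.725)"
```

```text
clock: 5.58
tool_pos: [581.0, -89.6, 62.7]
ee_rot: [-0.001, 0.65, 0.76, -0.001]
wrist_force: [-4.8, -1.1, 2.5]
width: 0.571
gripper_force: 1.7
clock: 5.82
tool_pos: [581.4, -89.6, 62.6]
ee_rot: [-0.001, 0.65, 0.76, -0.001]
wrist_force: [-4.1, -0.1, 3.8]
width: 0.51
gripper_force: 30.0
t 5.83 at [581.4 -89.6  62.6] head 1.7266 shift [   0.8   -1.6 -137.4] roll 0.0016 w 0.51 F [-4.1 -0.1  3.8]
```

```bash
python3 -m crank '[[0,0,0,-0.01,0],[0,0,0,-0.02,0],[0,0,0,-0.035,0],[0,0,0,-0.035,0],[0,0,0,-0.04,0],[0,0.03,-0.0071,0,0],[0,0.04,-0.0101,0,0]]'
python3 -m crank '[[0,0.046,-0.0112,0,0.06],[0,0,0,0,0.06],[0,0,0,0,0.06],[0,0,0,0,0.06],[0,0,0,0,0],[0,0,0,0,0]]'
python3 - <<'E'
from h import *
import pickle
to(505,105,200,1.484)
pickle.dump(wrist('wC.png'),open('C.pkl','wb'))
E
python3 -m crank '[[0,0.04,0,0,0],[0,0.04,0,0,0],[0,0,0,0,0],[0,0,0,0,0]]'
python3 - <<'E'
from h import *
import pickle
to(505,105,200,1.484)
pickle.dump(wrist('wD.png'),open('D.pkl','wb'))
a=cv2.imread('pics/wC.png');b=cv2.imread('pics/wD.png')
g=np.vstack([a[:300,:],b[:300,:]]); cv2.imwrite('pics/CD.png',g)
E
```

```text
clock: 6.7
tool_pos: [556.3, -22.6, 203.8]
ee_rot: [0.002, 0.651, 0.759, 0.002]
wrist_force: [-0.6, 0.4, -2.8]
width: 0.507
gripper_force: 30.0
clock: 7.45
tool_pos: [537.0, 21.2, 203.0]
ee_rot: [0.0, 0.736, 0.677, 0.001]
wrist_force: [0.4, -0.1, -3.0]
width: 0.512
gripper_force: 30.0
t 7.45 at [537.   21.2 203. ] head 1.488 shift [ 80.9 -38.8   3. ] roll 0.004 w 0.512 F [ 0.4 -0.1 -3. ]
clock: 8.0
tool_pos: [543.1, 99.9, 202.5]
ee_rot: [0.0, 0.736, 0.677, -0.0]
wrist_force: [-0.2, -0.5, -3.5]
width: 0.509
gripper_force: 30.0
t 8.0 at [543.1  99.9 202.5] head 1.487 shift [  1.9 -38.4   2.6] roll 0.003 w 0.509 F [-0.2 -0.5 -3.5]
```

View pics/CD.png

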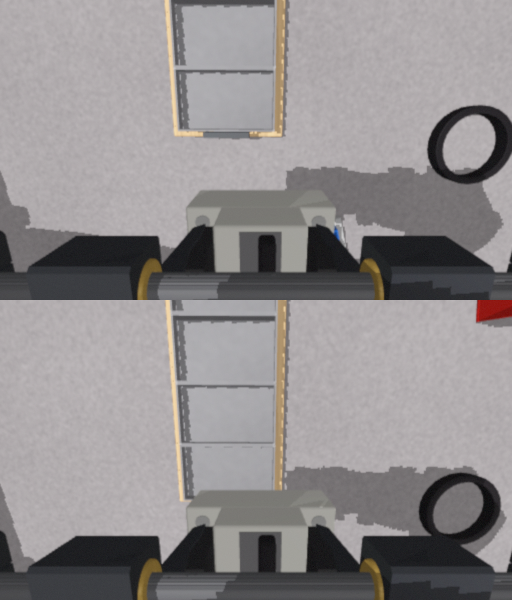

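C shows the near end wall at v≈131, the first divider at v≈68, and wood from u 170 to 285. D shows dividers at v≈18, 83 and 144. Next I find these edges exactly and triangulate.

```bash
python3 - <<'E'
from h import *
import pickle
C=pickle.load(open('C.pkl','rb'));D=pickle.load(open('D.pkl','rb'))
for n,X,rng in(('C',C,(40,140)),('D',D,(0,165))):
    g=cv2.cvtColor(X['image'],cv2.COLOR_RGB2GRAY).astype(int)
    for u0,u1 in((192,208),(250,266)):
        p=g[rng[0]:rng[1],u0:u1].mean(1)
        print(n,u0,[(i+rng[0],int(p[i])) for i in range(len(p)) if abs(p[i]-np.median(p))>14])
    m=cv2.inRange(cv2.cvtColor(X['image'],cv2.COLOR_RGB2HSV),(8,60,120),(25,255,255)); 
    for v in (10,40,70,100,120):
        k=np.where(m[v,140:320])[0]+140
        if len(k): print(n,v,k.min(),k.max(), np.round(onz(X,[(k.min(),v),(k.max()+1,v)],12)[:,:2],1).tolist())
    m[150:]=0
    if n=='C': print('end v',np.where(m[:,230:270].any(1))[0].max(), np.where(m[:,176:200].any(1))[0].max())
E
```

```text
C 192 [(69, 150), (70, 103), (71, 94), (72, 122), (73, 149), (128, 153), (129, 147), (136, 153), (137, 151)]
C 250 [(70, 114), (71, 87), (72, 104), (73, 137), (128, 149), (129, 140), (133, 185), (136, 148), (137, 130), (138, 140)]
C 10 165 284 [[454.8, 201.9], [578.4, 191.7]]
C 40 167 284 [[452.2, 174.0], [576.7, 163.7]]
C 70 170 283 [[450.5, 144.5], [573.9, 134.3]]
C 100 172 282 [[447.6, 113.6], [570.9, 103.4]]
C 120 173 282 [[445.2, 92.1], [569.5, 81.8]]
end v 136 136
D 192 [(15, 146), (16, 90), (17, 77), (18, 77), (19, 82), (20, 100), (21, 126), (22, 154), (84, 154), (85, 112), (86, 106), (87, 139), (141, 154), (142, 127), (143, 144)]
D 250 [(15, 148), (16, 101), (17, 79), (18, 76), (19, 79), (20, 98), (21, 121), (22, 139), (85, 126), (86, 102), (87, 127), (142, 129), (143, 136)]
D 10 166 285 [[462.0, 280.2], [585.4, 269.8]]
D 40 168 285 [[459.3, 252.3], [583.7, 241.8]]
D 70 171 284 [[457.6, 222.8], [580.9, 212.5]]
D 100 173 283 [[454.7, 192.0], [577.9, 181.6]]
D 120 174 283 [[452.3, 170.5], [576.5, 160.1]]
```

```bash
python3 - <<'E'
from h import *
import pickle
C=pickle.load(open('C.pkl','rb'));D=pickle.load(open('D.pkl','rb'))
t=-.0867; ey=np.array([-np.sin(t),np.cos(t)])
print('divider tri',np.round(tri(ray(C,[(225,71)]),ray(D,[(225,142.5)])),1), 'top edges', np.round(tri(ray(C,[(225,68.5)]),ray(D,[(225,141)])),1))
for n,X,v,z in(('C',C,68.5,30),('C',C,73.5,15),('C',C,137,12),('D',D,141,30),('D',D,144,30),('D',D,84,30),('D',D,87.5,15),('D',D,15,30),('D',D,22.5,15)):
    p=onz(X,[(225,v)],z)[0]; print(n,v,z,np.round(p,1),'along row',round(p[:2]@ey,1))
E
```

```text
divider tri [[507.6 139.9   4.6   3.1]] top edges [[508.2 141.9   8.1   3.1]]
C 68.5 30 [511.9 138.3  30. ] along row 182.1
C 73.5 15 [509.9 135.6  15. ] along row 179.3
C 137 12 [501.8  68.4  12. ] along row 111.6
D 141 30 [509.5 143.7  30. ] along row 187.3
D 144 30 [509.1 140.5  30. ] along row 184.1
D 84 30 [516.3 201.9  30. ] along row 245.8
D 87.5 15 [514.2 199.9  15. ] along row 243.7
D 15 30 [523.6 265.1  30. ] along row 309.4
D 22.5 15 [521.6 262.8  15. ] along row 307.0
```

The build rack centre comes out at (517.4, 202), yaw −0.087, and the measured board is 124 mm wide, as it must be. Bays at row −96/−32/+32/+96 are (509.1,106.4), (514.6,170.1), (520.2,233.9) and (525.7,297.6). Now to lower the breaker.

```bash
python3 -m crank '[[0,0.002,-0.017,0,0],[0,0.002,-0.0174,0,0.003],[0,0,0,0.04,0],[0,0,0,0.04,0],[0,0,0,0.025,0],[0,0,0,0.01,0],[0,0,0,0,0],[0,0,0,0,0]]'
python3 -c "
from h import *
to(509.1,106.4,62.6,1.484)"
```

```text
clock: 9.05
tool_pos: [510.1, 107.5, 88.7]
ee_rot: [0.0, 0.737, 0.675, 0.001]
wrist_force: [1.1, -0.2, -2.1]
width: 0.512
gripper_force: 30.0
t 9.05 at [510.1 107.5  88.7] head 1.4832 shift [-1.2 -1.  26.1] roll -0.0008 w 0.512 F [ 1.1 -0.2 -2.1]
```

```bash
python3 -m crank '[[0,-0.001,-0.001,0.01,0],[0,0,0,0.008,0],[0,0,0,0.004,0],[0,0,0,0.002,0],[0,0,0,0.001,0],[0,0,0,0,0]]'
python3 -c "
from h import *
to(509.1,106.4,62.6,1.484); save(cam('side'),'s1.png')"
```

```text
clock: 9.8
tool_pos: [508.3, 106.7, 62.8]
ee_rot: [0.0, 0.737, 0.676, 0.0]
wrist_force: [0.5, -0.5, -3.7]
width: 0.512
gripper_force: 30.0
t 9.8 at [508.3 106.7  62.8] head 1.4839 shift [-0.2  0.9  0.2] roll -0.0001 w 0.512 F [ 0.5 -0.5 -3.7]
```

```bash
for i in 1; do python3 -m crank '[[0,0,0,0.001,0],[0,0,0,0,0],[0,0,0,0,0]]'; done
```

```text
clock: 10.22
tool_pos: [508.4, 106.7, 62.7]
ee_rot: [0.0, 0.737, 0.676, 0.0]
wrist_force: [-1.4, -0.3, 6.9]
width: 0.51
gripper_force: 30.0
```

Contact felt (Fz −3.7 → +6.9). Release and rise.

```bash
python3 -m crank '[[0.6,0,0,0,0],[1,0,0,0,0],[1,0,0,0,0],[1,0,0,0,0],[1,0,0,-0.02,0],[1,0,0,-0.04,0],[1,0,0,-0.05,0],[1,0,0,-0.035,0]]'
python3 -c "
from h import *
to(589.4,-153.2,200,1.78)"
```

```text
clock: 11.22
tool_pos: [508.5, 106.7, 208.7]
ee_rot: [0.0, 0.737, 0.676, 0.001]
wrist_force: [1.3, -0.2, 0.2]
width: 1.0
gripper_force: 0.0
t 11.22 at [508.5 106.7 208.7] head 1.4838 shift [-251.9  103.2    8.7] roll -0.2962 w 1.0 F [ 1.3 -0.2  0.2]
```

```bash
python3 -m crank '[[1,-0.036,0.0147,0,0],[1,-0.036,0.0147,0,0],[1,-0.036,0.0147,0,0],[1,-0.036,0.0147,0,0],[1,-0.036,0.0147,0,0],[1,-0.036,0.0147,0,0],[1,-0.036,0.0147,0,0],[1,0,0,0.02,-0.148]]'
python3 -m crank '[[1,0,0,0.03,-0.148],[1,0,0,0.03,0],[1,0,0,0.015,0],[1,0,0,0,0],[1,0,0,0,0]]'
python3 - <<'E'
from h import *
c=wrist('w3.png'); to(589.4,-153.2,62,1.78)
d=cam('top')['image'][200:310,95:285]
g=np.vstack([c['image'][100:384],cv2.resize(d,(512,296),interpolation=2)]); cv2.imwrite('pics/v3.png',g[:,:,::-1])
E
```

```text
clock: 12.22
tool_pos: [590.0, -158.3, 187.2]
ee_rot: [0.002, 0.686, 0.727, -0.0]
wrist_force: [0.4, -0.3, -0.7]
width: 1.001
gripper_force: 0.0
clock: 12.85
tool_pos: [589.7, -153.3, 112.8]
ee_rot: [0.001, 0.629, 0.777, 0.0]
wrist_force: [0.5, -0.6, 0.3]
width: 0.999
gripper_force: 0.0
t 12.9 at [ 589.7 -153.4  112.9] head 1.7798 shift [ 0.3 -0.4 50.9] roll -0.0002 w 0.997 F [0.7 0.  0.7]
```

View pics/v3.png

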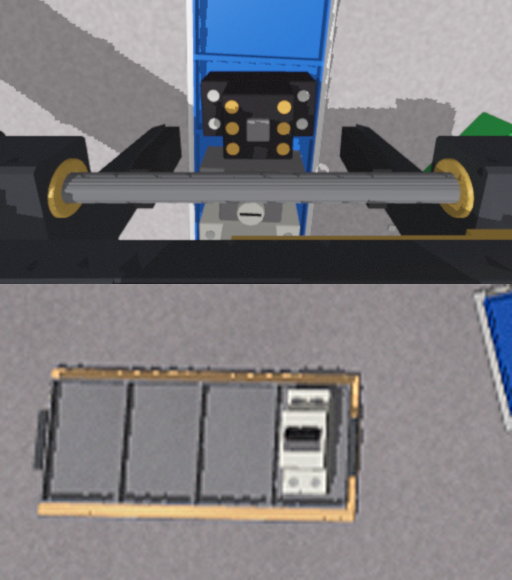

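The breaker stands square in the right-end bay (303,440). The contactor is square between the fingers, with its plunger at (258,230). Grip it.

```bash
python3 -m crank '[[1,0.001,0,0.022,0],[1,0,0,0.018,0],[1,0,0,0.010,0],[1,0,0,0,0],[0,0,0,0,0],[0,0,0,0,0],[0,0,0,0,0],[0,0,0,0,0]]' 40
python3 -m crank '[[0,0,0,0,0],[0,0,0,0,0]]' 40
python3 -m crank '[[0,0,0,-0.01,0],[0,0,0,-0.025,0],[0,0,0,-0.045,0],[0,0,0,-0.045,0],[0,0,0,-0.025,0]]'
python3 -c "
from h import *
to(514.6,170.1,210,1.484)"
```

```text
clock: 13.95
tool_pos: [588.7, -152.5, 61.9]
ee_rot: [0.0, 0.63, 0.777, 0.0]
wrist_force: [-0.2, -0.1, -0.2]
width: 0.567
gripper_force: 0.0
clock: 14.2
tool_pos: [588.3, -152.5, 61.8]
ee_rot: [-0.0, 0.63, 0.777, -0.0]
wrist_force: [-0.9, 0.0, 2.2]
width: 0.506
gripper_force: 40.0
clock: 14.82
tool_pos: [589.2, -152.2, 214.2]
ee_rot: [0.001, 0.629, 0.777, 0.001]
wrist_force: [0.1, -0.8, -4.8]
width: 0.505
gripper_force: 40.0
t 14.82 at [ 589.2 -152.2  214.2] head 1.78 shift [330.8  -6.    4. ] roll 0.296 w 0.505 F [ 0.1 -0.8 -4.8]
```

```bash
python3 -m crank '[[0,0.03,-0.001,0,0],[0,0.043,-0.001,0,0],[0,0.043,-0.001,0,0],[0,0.043,-0.001,0,0],[0,0.043,-0.001,0,0],[0,0.043,-0.001,0,0],[0,0.043,0,0,0],[0,0.043,0,0,0]]'
python3 -m crank '[[0,0,0,0,0.148],[0,0,0,0,0.148],[0,0,0,0.03,0],[0,0,0,0.04,0],[0,0,0,0.03,0],[0,0,0,0.016,0],[0,0,0,0,0],[0,0,0,0,0]]'
python3 -c "
from h import *
to(514.6,170.1,61.8,1.484)"
```

```text
clock: 15.82
tool_pos: [513.3, 171.4, 211.8]
ee_rot: [-0.0, 0.629, 0.777, -0.0]
wrist_force: [0.3, -0.5, -4.2]
width: 0.51
gripper_force: 40.0
clock: 16.82
tool_pos: [514.8, 170.6, 96.7]
ee_rot: [0.0, 0.737, 0.676, 0.001]
wrist_force: [-0.4, -0.6, -4.8]
width: 0.508
gripper_force: 40.0
t 16.82 at [514.8 170.6  96.7] head 1.4838 shift [-0.6 -0.2 34.9] roll -0.0002 w 0.508 F [-0.4 -0.6 -4.8]
```

```bash
python3 -m crank '[[0,0,0,0.015,0],[0,0,0,0.01,0],[0,0,0,0.005,0],[0,0,0,0.002,0],[0,0,0,0.001,0],[0,0,0,0.001,0],[0,0,0,0,0],[0,0,0,0,0]]'
```

```text
clock: 17.82
tool_pos: [514.2, 170.2, 61.9]
ee_rot: [0.0, 0.737, 0.676, 0.0]
wrist_force: [-0.5, -0.3, -3.2]
width: 0.506
gripper_force: 40.0
```

```bash
python3 -m crank '[[0,0,0,0.001,0],[0,0,0,0,0],[0,0,0,0,0]]'
```

```text
clock: 18.2
tool_pos: [514.3, 170.2, 61.8]
ee_rot: [0.0, 0.737, 0.676, 0.0]
wrist_force: [-0.5, -1.2, 7.8]
width: 0.508
gripper_force: 40.0
```

Contact. Release, rise, and go to the timer at (597.6,−216).

```bash
python3 -m crank '[[0.6,0,0,0,0],[1,0,0,0,0],[1,0,0,0,0],[1,0,0,0,0],[1,0,0,-0.02,0],[1,0,0,-0.04,0],[1,0,0,-0.05,0],[1,0,0,-0.035,0]]'
python3 -c "
from h import *
to(597.6,-216,200,1.725)"
```

```text
clock: 19.2
tool_pos: [514.4, 170.3, 207.7]
ee_rot: [0.0, 0.737, 0.676, 0.001]
wrist_force: [-0.3, -0.6, -0.8]
width: 1.001
gripper_force: 0.0
t 19.2 at [514.4 170.3 207.7] head 1.4838 shift [-377.7  116.5    7.5] roll -0.2412 w 1.001 F [-0.3 -0.6 -0.8]
```

```bash
python3 -m crank '[[1,-0.042,0.0129,0,0],[1,-0.042,0.0129,0,0],[1,-0.042,0.0129,0,0],[1,-0.042,0.0129,0,0],[1,-0.042,0.0129,0,0],[1,-0.042,0.0129,0,0],[1,-0.042,0.0129,0,0],[1,-0.042,0.0129,0,0]]'
python3 -m crank '[[1,-0.0417,0.0133,0,0],[1,0,0,0.02,-0.12],[1,0,0,0.03,-0.121],[1,0,0,0.03,0],[1,0,0,0.015,0],[1,0,0,0,0],[1,0,0,0,0]]'
python3 - <<'E'
from h import *
c=wrist('w4.png'); to(597.6,-216,62,1.725)
d=cam('top')['image'][200:310,95:285]
g=np.vstack([c['image'][100:384],cv2.resize(d,(512,296),interpolation=2)]); cv2.imwrite('pics/v4.png',g[:,:,::-1])
E
```

```text
clock: 20.2
tool_pos: [587.6, -175.0, 205.6]
ee_rot: [-0.0, 0.737, 0.676, -0.0]
wrist_force: [0.2, 0.7, -0.1]
width: 0.999
gripper_force: 0.0
clock: 21.08
tool_pos: [598.2, -216.3, 111.8]
ee_rot: [0.001, 0.651, 0.759, 0.0]
wrist_force: [0.2, 0.1, 0.8]
width: 0.998
gripper_force: 0.0
t 21.12 at [ 598.2 -216.3  112. ] head 1.7248 shift [ 0.4 -0.7 50. ] roll -0.0002 w 1.0 F [ 0.7 -0.1 -0.1]
```

View pics/v4.png

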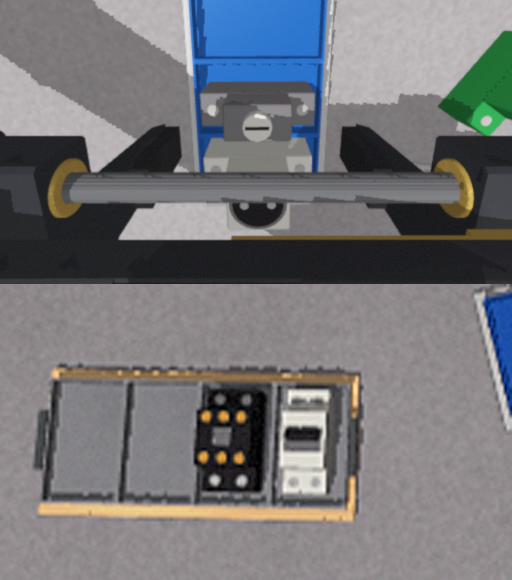

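The contactor stands square in its bay (222,437). The timer is square and centred between the fingers, dial at (257,228). Grip it.

```bash
python3 -m crank '[[1,0.001,0,0.022,0],[1,0,-0.001,0.018,0],[1,0,0,0.010,0],[1,0,0,0,0],[0,0,0,0,0],[0,0,0,0,0],[0,0,0,0,0],[0,0,0,0,0]]' 25
python3 -m crank '[[0,0,0,0,0],[0,0,0,0,0]]' 25
python3 -m crank '[[0,0,0,-0.01,0],[0,0,0,-0.025,0],[0,0,0,-0.045,0],[0,0,0,-0.045,0],[0,0,0,-0.025,0],[0,0,0,0,0]]'
python3 -c "
from h import *
to(520.2,233.9,210,1.484)"
```

```text
clock: 22.18
tool_pos: [596.3, -215.5, 61.0]
ee_rot: [0.0, 0.651, 0.759, 0.0]
wrist_force: [0.1, -0.2, -0.1]
width: 0.574
gripper_force: 0.0
clock: 22.42
tool_pos: [596.2, -215.4, 60.9]
ee_rot: [0.0, 0.651, 0.759, -0.0]
wrist_force: [-0.4, -0.4, 1.9]
width: 0.508
gripper_force: 25.0
clock: 23.18
tool_pos: [597.4, -215.5, 213.1]
ee_rot: [0.002, 0.651, 0.759, 0.001]
wrist_force: [0.2, -0.1, -1.0]
width: 0.507
gripper_force: 25.0
t 23.18 at [ 597.4 -215.5  213.1] head 1.7247 shift [455.9  -7.5   2.2] roll 0.2407 w 0.507 F [ 0.2 -0.1 -1. ]
```

```bash
python3 -m crank '[[0,0.03,-0.001,0,0],[0,0.042,-0.001,0,0],[0,0.042,-0.001,0,0],[0,0.042,-0.001,0,0],[0,0.042,-0.001,0,0],[0,0.042,-0.001,0,0],[0,0.042,0,0,0],[0,0.042,0,0,0]]'
python3 -m crank '[[0,0.042,0,0,0],[0,0.042,0,0,0],[0,0.042,-0.001,0,0],[0,0.006,0,0,0.12],[0,0,0,0,0.121],[0,0,0,0.02,0],[0,0,0,0.03,0],[0,0,0,0.03,0]]'
python3 -m crank '[[0,0,0,0.02,0],[0,0,0,0.015,0],[0,0,0,0,0],[0,0,0,0,0]]'
python3 -c "
from h import *
to(520.2,233.9,60.9,1.484)"
```

```text
clock: 24.18
tool_pos: [539.2, 104.7, 209.2]
ee_rot: [-0.001, 0.651, 0.759, -0.001]
wrist_force: [0.0, 0.3, -1.4]
width: 0.51
gripper_force: 25.0
clock: 25.18
tool_pos: [518.4, 233.5, 128.6]
ee_rot: [-0.0, 0.737, 0.676, -0.001]
wrist_force: [1.1, 0.3, -1.0]
width: 0.508
gripper_force: 25.0
clock: 25.68
tool_pos: [519.6, 234.3, 96.1]
ee_rot: [0.0, 0.737, 0.676, 0.0]
wrist_force: [0.3, -0.7, -0.9]
width: 0.507
gripper_force: 25.0
t 25.68 at [519.6 234.3  96.1] head 1.4838 shift [-0.4  0.7 35.2] roll -0.0002 w 0.507 F [ 0.3 -0.7 -0.9]
```

```bash
python3 -m crank '[[0,0,0,0.015,0],[0,0,0,0.01,0],[0,0,0,0.005,0],[0,0,0,0.002,0],[0,0,0,0.001,0],[0,0,0,0.001,0],[0,0,0,0,0],[0,0,0,0,0]]'
```

```text
clock: 26.68
tool_pos: [519.3, 234.2, 61.8]
ee_rot: [0.0, 0.737, 0.676, 0.0]
wrist_force: [-0.1, 0.4, -0.9]
width: 0.509
gripper_force: 25.0
```

```bash
python3 -m crank '[[0,0,0,0.001,0],[0,0,0,0,0],[0,0,0,0,0]]'
```

```text
clock: 27.05
tool_pos: [519.4, 234.2, 60.8]
ee_rot: [0.0, 0.737, 0.676, 0.0]
wrist_force: [1.0, -0.5, 1.3]
width: 0.508
gripper_force: 25.0
```

```bash
python3 -m crank '[[0,0,0,0.0005,0],[0,0,0,0,0],[0,0,0,0,0]]'
```

```text
clock: 27.42
tool_pos: [519.4, 234.2, 60.8]
ee_rot: [0.0, 0.737, 0.676, 0.0]
wrist_force: [-1.2, 0.2, 5.3]
width: 0.506
gripper_force: 25.0
```

Firm contact. Release, then go for the outlet at (606.9,−276).

```bash
python3 -m crank '[[0.6,0,0,0,0],[1,0,0,0,0],[1,0,0,0,0],[1,0,0,0,0],[1,0,0,-0.02,0],[1,0,0,-0.04,0],[1,0,0,-0.05,0],[1,0,0,-0.035,0]]'
python3 -c "
from h import *
to(606.9,-276,200,1.735)"
```

```text
clock: 28.42
tool_pos: [519.6, 234.4, 207.3]
ee_rot: [0.0, 0.737, 0.676, 0.001]
wrist_force: [0.6, 0.1, 0.5]
width: 1.001
gripper_force: 0.0
t 28.43 at [519.6 234.4 207.3] head 1.4838 shift [-500.9  131.3    6.9] roll -0.2512 w 1.001 F [0.6 0.1 0.5]
```

```bash
python3 -m crank '[[1,-0.042,0.011,0,0],[1,-0.042,0.011,0,0],[1,-0.042,0.011,0,0],[1,-0.042,0.011,0,0],[1,-0.042,0.011,0,0],[1,-0.042,0.011,0,0],[1,-0.042,0.011,0,0],[1,-0.042,0.011,0,0]]'
python3 -m crank '[[1,-0.042,0.011,0,0],[1,-0.042,0.011,0,0],[1,-0.042,0.011,0,0],[1,-0.039,0.0103,0,0],[1,0,0,0.02,-0.125],[1,0,0,0.03,-0.126],[1,0,0,0.03,0],[1,0,0,0.015,0]]'
python3 -m crank '[[1,0,0,0,0],[1,0,0,0,0]]'
python3 - <<'E'
from h import *
c=wrist('w5.png'); to(606.9,-276,62,1.735)
d=cam('top')['image'][200:310,95:285]
g=np.vstack([c['image'][100:384],cv2.resize(d,(512,296),interpolation=2)]); cv2.imwrite('pics/v5.png',g[:,:,::-1])
E
```

```text
clock: 29.42
tool_pos: [577.7, -109.7, 205.2]
ee_rot: [-0.0, 0.737, 0.676, -0.0]
wrist_force: [0.4, -0.4, -0.3]
width: 1.004
gripper_force: 0.0
clock: 30.42
tool_pos: [605.4, -276.3, 108.4]
ee_rot: [-0.001, 0.647, 0.763, -0.001]
wrist_force: [-0.0, -0.1, 0.5]
width: 1.004
gripper_force: 0.0
clock: 30.68
tool_pos: [607.5, -276.4, 111.4]
ee_rot: [0.001, 0.647, 0.763, 0.0]
wrist_force: [0.3, 0.3, -0.3]
width: 1.0
gripper_force: 0.0
t 30.73 at [ 607.5 -276.5  111.6] head 1.7347 shift [ 0.7 -0.7 49.6] roll -0.0003 w 1.002 F [ 0.1 -0.1  0.8]
```

View pics/v5.png

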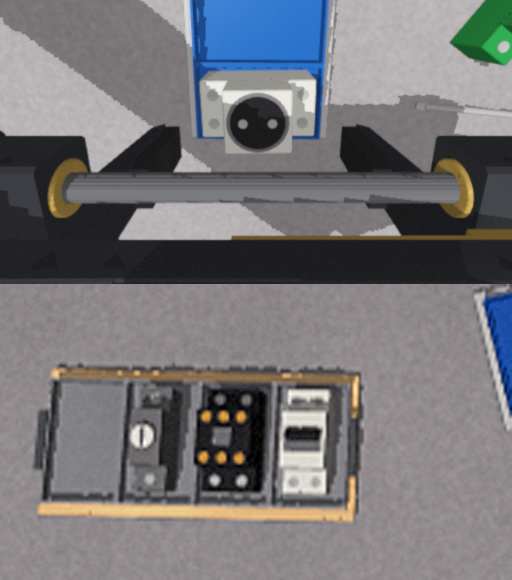

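The timer stands in its bay, apparently shifted by parallax. The outlet is square and centred, socket at (258,222), about 2 mm ahead. Grip it.

```bash
python3 -m crank '[[1,0.002,0,0.022,0],[1,0,-0.001,0.018,0],[1,0,0,0.009,0],[1,0,0,0,0],[0,0,0,0,0],[0,0,0,0,0],[0,0,0,0,0],[0,0,0,0,0]]' 25
python3 -m crank '[[0,0,0,0,0],[0,0,0,0,0]]' 25
python3 -m crank '[[0,0,0,-0.01,0],[0,0,0,-0.025,0],[0,0,0,-0.045,0],[0,0,0,-0.045,0],[0,0,0,-0.025,0],[0,0,0,0,0]]'
python3 -c "
from h import *
to(525.7,297.6,210,1.484)"
```

```text
clock: 31.78
tool_pos: [605.3, -274.6, 61.5]
ee_rot: [0.0, 0.647, 0.763, 0.0]
wrist_force: [-0.1, -0.1, -0.2]
width: 0.568
gripper_force: 0.0
clock: 32.02
tool_pos: [605.3, -274.6, 61.4]
ee_rot: [0.0, 0.647, 0.763, 0.0]
wrist_force: [-0.6, -0.1, 1.0]
width: 0.511
gripper_force: 25.0
clock: 32.78
tool_pos: [606.6, -274.7, 213.8]
ee_rot: [0.002, 0.647, 0.763, 0.001]
wrist_force: [0.3, -0.2, -1.5]
width: 0.509
gripper_force: 25.0
t 32.77 at [ 606.6 -274.7  213.8] head 1.7346 shift [577.9  13.5   2.6] roll 0.2506 w 0.509 F [ 0.3 -0.2 -1.5]
```

```bash
python3 -m crank '[[0,0.03,0.001,0,0],[0,0.042,0.001,0,0],[0,0.042,0.001,0,0],[0,0.042,0.001,0,0],[0,0.042,0.001,0,0],[0,0.042,0.001,0,0],[0,0.042,0.001,0,0],[0,0.042,0.001,0,0]]'
python3 -m crank '[[0,0.042,0.001,0,0],[0,0.042,0.001,0,0],[0,0.042,0.001,0,0],[0,0.042,0.001,0,0],[0,0.042,0.001,0,0],[0,0.044,0.0005,0,0],[0,0,0,0,0.125],[0,0,0,0,0.1256]]'
python3 -m crank '[[0,0,0,0.02,0],[0,0,0,0.03,0],[0,0,0,0.03,0],[0,0,0,0.02,0],[0,0,0,0.015,0],[0,0,0,0,0],[0,0,0,0,0]]'
python3 -c "
from h import *
to(525.7,297.6,61.4,1.484)"
```

```text
clock: 33.78
tool_pos: [558.9, 47.3, 209.8]
ee_rot: [-0.001, 0.647, 0.763, -0.001]
wrist_force: [0.3, 0.7, -1.0]
width: 0.509
gripper_force: 25.0
clock: 34.78
tool_pos: [522.9, 297.9, 209.4]
ee_rot: [-0.0, 0.738, 0.675, -0.002]
wrist_force: [0.3, -0.7, -0.9]
width: 0.51
gripper_force: 25.0
clock: 35.65
tool_pos: [524.5, 298.2, 96.6]
ee_rot: [0.0, 0.737, 0.676, 0.0]
wrist_force: [0.1, 0.2, -1.0]
width: 0.506
gripper_force: 25.0
t 35.65 at [524.5 298.2  96.6] head 1.4843 shift [-0.5  1.3 35.2] roll 0.0003 w 0.506 F [ 0.1  0.2 -1. ]
```

```bash
python3 -m crank '[[0,0,0.001,0.015,0],[0,0,0,0.01,0],[0,0,0,0.005,0],[0,0,0,0.002,0],[0,0,0,0.001,0],[0,0,0,0.001,0],[0,0,0,0,0],[0,0,0,0,0]]'
```

```text
clock: 36.65
tool_pos: [525.3, 297.8, 62.4]
ee_rot: [0.0, 0.737, 0.676, 0.0]
wrist_force: [-0.2, 0.3, -0.0]
width: 0.506
gripper_force: 25.0
```

```bash
python3 -m crank '[[0,0,0,0.001,0],[0,0,0,0,0],[0,0,0,0,0]]'
```

```text
clock: 37.02
tool_pos: [525.3, 297.9, 61.3]
ee_rot: [0.0, 0.737, 0.676, 0.0]
wrist_force: [0.0, -0.9, 0.0]
width: 0.508
gripper_force: 25.0
```

```bash
python3 -m crank '[[0,0,0,0.0005,0],[0,0,0,0,0],[0,0,0,0,0]]'
```

```text
clock: 37.4
tool_pos: [525.3, 297.8, 61.3]
ee_rot: [0.0, 0.737, 0.676, 0.0]
wrist_force: [-0.7, -0.4, 4.9]
width: 0.511
gripper_force: 25.0
```

Contact. Release, rise, move back to see all.

```bash
python3 -m crank '[[0.6,0,0,0,0],[1,0,0,0,0],[1,0,0,0,0],[1,0,0,0,0],[1,0,0,-0.02,0],[1,0,0,-0.04,0],[1,0,0,-0.05,0],[1,0,0,-0.05,0]]'
python3 -m crank '[[1,-0.035,0,-0.015,0],[1,-0.042,0,-0.015,0],[1,-0.042,0,-0.015,0],[1,-0.042,0,0,0],[1,-0.042,0,0,0],[1,0,0,0,0],[1,0,0,0,0]]'
python3 - <<'E'
from h import *
c=wrist('w6.png'); d=cam('top')['image'][200:310,95:285]
g=np.vstack([c['image'][0:300],cv2.resize(d,(512,296),interpolation=2)]); cv2.imwrite('pics/v6.png',g[:,:,::-1])
print(robot.get_state()['wrist_force'])
E
```

```text
clock: 38.4
tool_pos: [524.9, 297.6, 222.1]
ee_rot: [-0.0, 0.737, 0.676, -0.0]
wrist_force: [0.5, 1.2, 0.4]
width: 1.001
gripper_force: 0.0
clock: 39.28
tool_pos: [507.7, 96.3, 265.9]
ee_rot: [-0.0, 0.737, 0.676, 0.0]
wrist_force: [-0.4, 0.1, -0.1]
width: 0.995
gripper_force: 0.0
[-0.47293357  0.41083559  0.28407081]
```

View pics/v6.png

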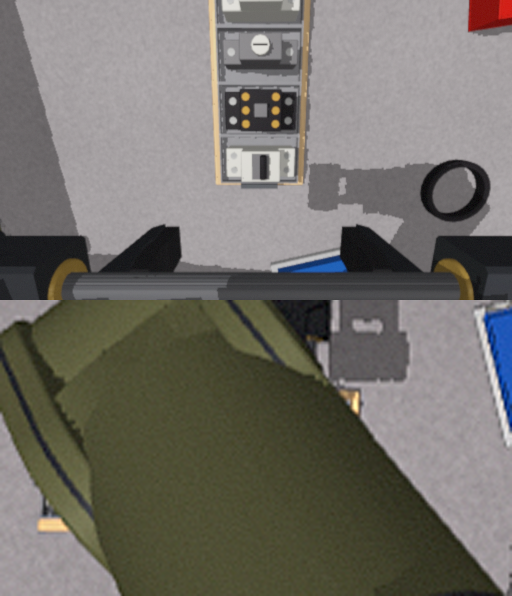

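The wrist view shows the breaker (262,165), contactor (260,110) and timer (260,48) square in their bays. The outlet is cut off at the top and the arm hides the top view, so I take one more look.

```bash
python3 -m crank '[[1,0.04,0,0,0],[1,0.04,0,0,0],[1,0,0,0,0],[1,0,0,0,0]]'
python3 - <<'E'
from h import *
c=wrist('w7.png'); d=cam('side')['image'][210:370,170:350]
g=np.vstack([cv2.resize(c['image'][0:230,150:370],None,fx=1.3,fy=1.3),cv2.resize(d,(286,254))]); cv2.imwrite('pics/v7.png',g[:,:,::-1])
E
```

```text
clock: 39.88
tool_pos: [514.3, 175.5, 265.5]
ee_rot: [0.0, 0.737, 0.676, -0.0]
wrist_force: [0.5, -0.2, -0.3]
width: 1.0
gripper_force: 0.0
```

View pics/v7.png

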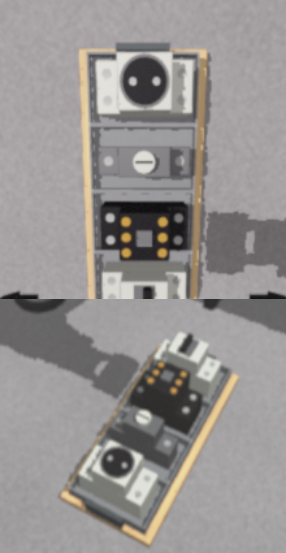

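All four stand square in their bays: outlet (143,82), timer (144,160), contactor (145,235) and breaker (145,290). The side view shows them upright.

```bash
python3 -c "
from bench import robot
print(robot.job_done())"
```

```text
the job is handed in; nothing more can be done
None
```

All four devices stand upright and square in the build rack in reverse order (outlet, timer, contactor, breaker from the robot's left); the job was handed in at about 40 s of the 112 s allowed, and no verdict was returned.

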